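Scrape the paper dispenser's deck and hold its sprung tear bar open

TASK

I am about to load a new roll in the baking-paper dispenser. Take the bench scraper from its block, scrape the whole open strip of the feed deck from its left end to its right end (the robot's left and right), blade upright and square across the strip with light, steady pressure, and slide the scraper fully home in its block again. Then take the tear bar by its grip rail, swing it up against its spring to its stop without letting it snap back, and finish holding it there, gripper still on the rail, so that I can thread the paper; leave everything else on the counter where it is.

Things in the scene. Friction and masses are not known exactly. Their poses are not given: they have to be found in the camera images.
- paper_dispenser: Counter-top baking-paper dispenser of stainless sheet, 340 mm deep (x), 280 wide (y), 120 high, fixed. Origin: centre of its underside, on the counter (z = 0). Own x points from its front (robot side) to the back, y to the robot's left, z up. End cheeks at y = +/-137 mm, x = 40 to 175, 70 mm high, 120 at the back, carry the tear bar's pivots and an empty 16 mm roll axle at x = 155, z = 100.
- feed_deck: Flat level plate on the dispenser's base that the paper runs over. Origin: on its top face, 24 mm above the counter, at the middle of the open strip in front of the tear bar. The strip is 105 mm deep (x = -52 to 52) and 280 mm wide (y = -140 to 140). Axes as the dispenser's: y to the robot's left. Behind it, the tear bar starts at x = 63 mm, its grip rail at x = 69, 51 mm above the plate.
- scraper: Bench scraper, steel blade 90 mm wide, 3 thick, with a flat-sided beech handle on top, 90 long, 22 thick, 38 tall; about 160 g. Stands blade down in its block. Origin: middle of the blade's lower edge. Own x along the edge, y through the thickness, z up. The handle is 70 to 108 mm above the edge; grip it across its flats from above at about 96 mm, so that the fingertips clear the block.
- scraper_block: Slotted dark wooden block, 135 (x) by 50 (y) by 80 mm high, fixed, left or right of the dispenser. Origin: centre of its underside, on the counter. Slot at its middle, open at the top, 105 mm long (x), 10 wide (y), 74 deep. When the scraper is home, its handle rests flat on the block's top and the blade's edge is 10 mm above the counter.
- grip_rail (a point): Round steel rail, 12 mm thick, 236 long, along the top of the tear bar and turning with it. This point: middle of the rail, on its centre line; own y runs along it. At rest it lies 75 mm above the counter, 115 mm in front of and 25 mm above the hinge; the bar's flat strip is 43 mm below it. Can be taken from above within 90 mm of its middle; side arms at its ends run back to the hinge.
- bar_hinge (a point): Point on the tear bar's hinge line at the middle of the dispenser, 50 mm above the counter; the hinge line runs along the dispenser's y. The rail's centre line is 118 mm from it.
- tear_bar (a joint): Swing of the tear bar in rad: 0 at rest, down at the deck; grows as the rail swings up and back on a 118 mm radius; fixed stop at 1.10, where the rail is 30 mm in front of the hinge and 114 mm above it. A torsion spring drives it back to 0 all the way: about 5 N at the rail, its weight included, starts it and about 8 N holds it at the stop. It snaps shut if let go.
- mixing_bowl: Bystander: empty stainless mixing bowl, 170 mm across, 75 mm high; origin under its centre.
- glass_jar: Bystander: small glass jar with a metal twist cap, 64 mm across, 90 mm high; origin under its centre.
- paper_roll: Bystander: the new roll of baking paper standing on end, 72 mm across, 240 mm high; origin under its centre.
- dough_whisk: Bystander: beechwood dough whisk lying flat, 360 mm long along its own x, 80 mm wide at the wire head; origin near its middle, on the counter.
- spatula: Bystander: silicone spatula lying flat, 280 mm long along its own x, 52 mm wide; origin near its middle, on the counter.
- measuring_cup: Bystander: small white mug, 72 mm across, 62 mm high; origin under its centre.
Mind the look-alikes: they are no part of the job. Leave any blue, orange or red look-alike of the scraper alone.

How it is judged:
On the way, in this order (a step that is already met when the one before it is completed fails the run):
1. the held scraper presses on the left end of the deck's open strip, upright and square across it (y of scraper in the frame of feed_deck between 0.095 and 0.14 m and x of scraper in the frame of feed_deck between -0.018 and 0.018 m and z of scraper in the frame of feed_deck between -0.005 and 0.005 m and contact force between scraper and feed_deck between 1 and 25 N and contact force between the fingers and scraper above 1 N and angle between scraper's own z axis and vertical below 0.35 rad and angle between the x axis of scraper and the x axis of feed_deck, either way round below 0.3 rad), for 0.06 s.
2. the held scraper presses on the left half of the deck's open strip, upright and square across it (y of scraper in the frame of feed_deck between 0.03 and 0.07 m and x of scraper in the frame of feed_deck between -0.018 and 0.018 m and z of scraper in the frame of feed_deck between -0.005 and 0.005 m and contact force between scraper and feed_deck between 1 and 25 N and contact force between the fingers and scraper above 1 N and angle between scraper's own z axis and vertical below 0.35 rad and angle between the x axis of scraper and the x axis of feed_deck, either way round below 0.3 rad), for 0.06 s.
3. the held scraper presses on the middle of the deck's open strip, upright and square across it (y of scraper in the frame of feed_deck between -0.02 and 0.02 m and x of scraper in the frame of feed_deck between -0.018 and 0.018 m and z of scraper in the frame of feed_deck between -0.005 and 0.005 m and contact force between scraper and feed_deck between 1 and 25 N and contact force between the fingers and scraper above 1 N and angle between scraper's own z axis and vertical below 0.35 rad and angle between the x axis of scraper and the x axis of feed_deck, either way round below 0.3 rad), for 0.06 s.
4. the held scraper presses on the right half of the deck's open strip, upright and square across it (y of scraper in the frame of feed_deck between -0.07 and -0.03 m and x of scraper in the frame of feed_deck between -0.018 and 0.018 m and z of scraper in the frame of feed_deck between -0.005 and 0.005 m and contact force between scraper and feed_deck between 1 and 25 N and contact force between the fingers and scraper above 1 N and angle between scraper's own z axis and vertical below 0.35 rad and angle between the x axis of scraper and the x axis of feed_deck, either way round below 0.3 rad), for 0.06 s.
5. the held scraper presses on the right end of the deck's open strip, upright and square across it (y of scraper in the frame of feed_deck between -0.14 and -0.095 m and x of scraper in the frame of feed_deck between -0.018 and 0.018 m and z of scraper in the frame of feed_deck between -0.005 and 0.005 m and contact force between scraper and feed_deck between 1 and 25 N and contact force between the fingers and scraper above 1 N and angle between scraper's own z axis and vertical below 0.35 rad and angle between the x axis of scraper and the x axis of feed_deck, either way round below 0.3 rad), for 0.06 s.
6. the scraper is home in its block and let go (horizontal distance between scraper and scraper_block below 0.014 m and z of scraper in the frame of scraper_block below 0.014 m and angle between scraper's own z axis and vertical below 0.1 rad and contact force between the fingers and scraper below 0.1 N), for 0.2 s.
7. the gripper holds the tear bar up at its stop (value of joint tear_bar above 1.03 rad and contact force between the fingers and tear_bar above 2 N and contact force between scraper and tear_bar below 0.1 N), for 0.3 s.
At the end, for the whole second after the job is handed in: The fingers hold the grip rail (over 2 N) with the tear bar still, within 0.07 rad of its stop (joint above 1.03), the scraper not propping it; the scraper stands home and untouched in its block (edge at most 14 mm above the block's underside, within 14 mm of its centre, tilt under 0.1 rad) (all of step 6 and all of step 7 and velocity of joint tear_bar between -0.1 and 0.1 rad/s); the arm keeps its last pose, push and grip.
It fails at once if the scraper is driven hard into the deck (over 45 N) (contact force between scraper and feed_deck above 45 N).
It fails at once if the tear bar snaps back (faster than 4 rad/s) (velocity of joint tear_bar below -4 rad/s).
It fails at once if a bystander is pushed away (over 30 mm) (distance of any of mixing_bowl, glass_jar, paper_roll, dough_whisk, spatula, measuring_cup from where it was at the start of the episode above 0.03 m).
It also fails if it takes over 72 s, if anything falls off the work surface, if the arm or the gripper's body presses on something with over 40 N, if the wrist force passes 120 N, or if a joint passes its speed limit or range.

ROBOT

A 6-joint arm with a two-finger parallel gripper is mounted at the origin on the work surface. World frame = base frame: x ahead of the robot, y to its left, z up, the work surface at z = 0. Lengths are in m, angles in rad, forces in N, time in s.
With the tool pointing down it reaches from about 0.35 to 0.775 m from the base axis. Payload 5.5 kg.
Tool frame: the origin (TCP) lies on the centre line of the jaws, within the pads' length; the fingertips stand 11 mm ahead of it and the grasp point (between the pads) lies 8 mm behind it (env.tip_reach is the distance from the TCP to the fingertips, in m); z points along the fingers, x is the direction in which the jaws open and shut, and the axes are right-handed (so a half turn about z gives the same grasp; the last joint's range is limited). The gripper opens to 85 mm and grips with 20 to 120 N. Pads are 22 mm wide; open, the fingers measure 114 mm over their backs; the gripper's body (76 mm by 85 mm) begins 54 mm behind the grasp point. The pads swing forward as they close: fully open they stand 13 mm farther back than shut.
Start: joints at [-1.24, 0.313, 0.046, 1.304, 0, 1.431], TCP at [0.261, -0.512, 0.242] pointing down, gripper open.
Joint ranges: [-2.76, 2.76], [-0.86, 1.69], [-1.03, 1.26], [-2.2, 2.34], [-1.47, 1.5], [-3.14, 3.14]. Speed limits (rad/s): [2.57, 2.57, 3.14, 3.14, 3.14, 3.14].

INTERFACE

Orientations are given as a unit quaternion [w, x, y, z].
In Python, from workcell import env gives the robot as it stands.
- The arm moves only by the tool carry_out, never from a script. Its argument "moves" is one flat list of numbers, 7 for each row, row after row: the gripper command: -1 is shut, 1 is fully open, values between are in proportion, then the shift along the tool's x, y, z in m, then the turn, a rotation vector about the tool's x, y, z in degrees. A call has exactly 5 rows; each row shifts and turns the pose as measured when the row begins, along the tool's axes as they then stand; what a row does not reach is not made up. A row lasts 1/8 s, in which the tool goes at most 62.5 mm and 10.7 degrees, less where a joint would pass 70% of its speed; a pose out of reach is approached as far as the arm can. A call is refused whole if a number of a shift passes 0.0625 or a number of a turn 10.7, either way. A call with a gripper value outside its range is refused whole. The fingers move at their own pace and stop on an object; "squeeze" is the grip in N (left out, the last holds). Time passes only in rows, so rows that do not move let the fingers close, or fill a call up. It gives the time, the measured TCP pose, the force and the opening at its end, in the units of the state.
- env.get_state(): the state, without advancing time (a new reading comes with each control period).
- env.read_camera(name): name is "scene" or "top"; returns the picture (400x640x3 uint8, red, green, blue); there is no depth.
- env.calibration(name): a dict with "camera_matrix" (3x3 intrinsics, pixels), "k1" (the pictures are not rectified: a ray, as slopes to the right and down, at radius r is drawn at 1 + k1 r^2 times it, then the intrinsics apply), "rvec" (rotation vector, rad) and "tvec" (3), from world to camera coordinates, as OpenCV has them. Camera axes: x right, y down, z forward; pixel columns grow to the right and rows downward; lengths in m; the calibration is good to about 2 mm. A picture is of the moment at which its call begins. calibration takes no time and is no camera call.
- env.hand_in(): hands the job in, once; it reports no verdict.
The state is a dict: "clock": time; "joint_pos": joint angles; "qvel": joint speeds; "tau": joint torques, N m; "tcp_pos": TCP position; "orientation": TCP orientation; "wrist_force": force on the tool from outside, world axes, zero at the start; "ft_torque": the same for the moment, N m; "finger_gap": finger opening in m.
Only numpy, scipy, OpenCV 4.12 (cv2) and the standard library are available. Lean on these libraries where they do the work, as an engineer would, in place of code of your own. Each camera call takes 0.05 s, during which the arm holds its last target. There are 200 camera calls.

## Working session

There is one attempt and no reset: what is moved stays moved. The work goes in short steps, Python scripts to look and compute and a tool call to move; the robot and the scene stay as the last step left them, time stands still between calls to the robot, and variables do not carry over. Pictures are saved under pics/ and viewed, about 8 in all and at most 12, crops included, and the job is handed in when it is done.

Besides the shell and the picture viewer there is one more tool, called after "Call:" in YAML: its name, and indented under it one key for each argument. carry_out: Moves the arm, as the interface text tells. Its arguments: {"type":"object","properties":{"moves":{"type":"array"},"squeeze":{"type":"number"}},"required":["moves"]}

```bash
ls; mkdir -p pics
cat > h.py <<'E'
import numpy as np, cv2
from scipy.spatial.transform import Rotation as R
from workcell import env
def cal(n):
    c=env.calibration(n); return np.array(c["camera_matrix"]),c["k1"],cv2.Rodrigues(np.array(c["rvec"],float))[0],np.array(c["tvec"],float).ravel()
def ray(n,uv):
    K,k1,Rm,t=cal(n)
    p=cv2.undistortPoints(np.array([[uv]],float),K,np.array([k1,0,0,0.]))[0,0]
    return -Rm.T@t, Rm.T@np.array([p[0],p[1],1.])
def onz(n,uv,z):
    o,d=ray(n,uv); return o+d*(z-o[2])/d[2]
def proj(n,P):
    K,k1,Rm,t=cal(n)
    return cv2.projectPoints(np.array(P,float).reshape(-1,1,3),cv2.Rodrigues(Rm)[0],t,K,np.array([k1,0,0,0.]))[0][:,0]
def tool(v):  # world vector -> tool axes
    s=env.get_state(); q=s["orientation"]; return R.from_quat([q[1],q[2],q[3],q[0]]).inv().apply(v)
E
python3 - <<'E'
from h import *
a=env.read_camera("scene");b=env.read_camera("top")
cv2.imwrite("pics/s0.png",a[:,:,::-1]);cv2.imwrite("pics/t0.png",b[:,:,::-1])
s=env.get_state();print(s, env.tip_reach)
for n in("scene","top"): print(n, ray(n,(320,200)))
E
```

```text
pics
{'clock': 0.1, 'joint_pos': array([-1.23955869e+00,  3.13951203e-01,  4.50880540e-02,  1.30364031e+00,
        1.56577475e-05,  1.43116617e+00]), 'qvel': array([ 0.00048293, -0.00136061,  0.00484963,  0.00059376,  0.00104725,
       -0.00053712]), 'tau': array([ 2.35385363e-03, -4.81726670e+01,  2.99242973e+01,  1.27882967e-02,
       -9.68914583e-05,  1.31050609e-05]), 'tcp_pos': array([ 0.26068478, -0.51200058,  0.24148146]), 'orientation': array([-5.49099311e-04,  8.52542886e-01, -5.22656579e-01, -6.53548584e-04]), 'wrist_force': array([0.93988224, 0.69313055, 0.5922569 ]), 'ft_torque': array([ 0.00998903,  0.02788446, -0.05186031]), 'finger_gap': 0.08559640763519036} 0.011
scene (array([ 1.02500232, -0.87003248,  0.70799686]), array([-0.41621523,  0.74102348, -0.52696339]))
top (array([0.34126306, 0.02517217, 1.69085499]), array([ 0.09969228, -0.0051515 , -0.9950881 ]))
```

View pics/s0.png

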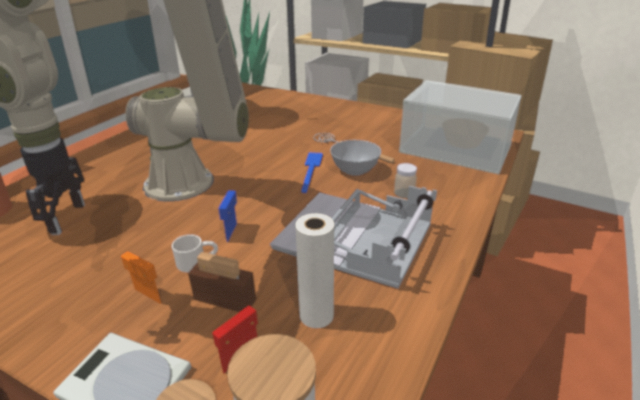

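View pics/t0.png

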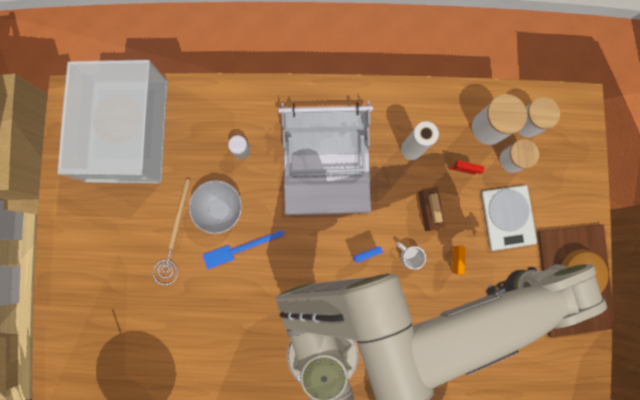

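Candidates for the scraper (top view): beech handle on the dark block (436,208); blue (368,255), orange (459,258) and red (470,167) are look-alikes. I choose the beech handle in the dark block, which lies right of the dispenser (326,160). The paper roll at (420,140), the cup at (413,257) and the orange piece stand close to it.

Run:
```python
from h import *
b=cv2.imread("pics/t0.png")
c1=cv2.resize(b[95:225,270:380],None,fx=4,fy=4,interpolation=cv2.INTER_CUBIC)
c2=cv2.resize(b[120:250,390:480],None,fx=4,fy=4,interpolation=cv2.INTER_CUBIC)
cv2.imwrite("pics/c0.png",np.hstack([c1,c2]))
print(c1.shape)
```

```text
(520, 440, 3)
```

View pics/c0.png

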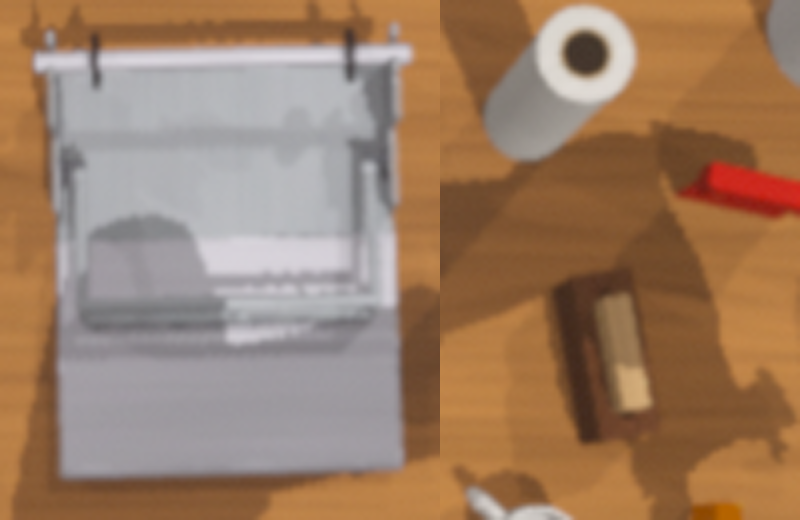

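The close crop shows the beech handle in the dark block (top-face corners about (598,295), (632,290), (652,408), (617,413) in the crop), the deck's front edge from (60,478) to (405,468), and the grip rail at crop row ~310.

Run:
```python
from h import *
f=lambda u,v:(270+(u+.5)/4-.5,95+(v+.5)/4-.5)
g=lambda u,v:(390+(u-440+.5)/4-.5,120+(v+.5)/4-.5)
fl,fr=onz("top",f(60,478),.024),onz("top",f(405,468),.024)
e=fl-fr; print("front",fl,fr,np.linalg.norm(e))
yaw=np.arctan2(-e[0],e[1]);print("deck yaw",yaw)
ux=np.array([np.cos(yaw),np.sin(yaw),0]);m=(fl+fr)/2;print("deck origin",m+ux*.0525)
# back axle and rail checks
al,ar=onz("top",f(36,64),.1),onz("top",f(410,54),.1);print("axle",al,ar,"yaw",np.arctan2(-(al-ar)[0],(al-ar)[1]))
rl,rr=onz("top",f(85,316),.075),onz("top",f(378,305),.075);print("rail",rl,rr,np.linalg.norm(rl-rr),(rl+rr)/2)
h=[onz("top",g(*p),.118) for p in((598,295),(632,290),(652,408),(617,413))]
print("handle",np.mean(h,0),h)
d=(h[0]+h[1]-h[2]-h[3])/2;print("len",np.linalg.norm(d),"w",np.linalg.norm(h[0]-h[1]),"yaw",np.arctan2(d[1],d[0]))
# colour mask for handle
b=cv2.imread("pics/t0.png");hs=cv2.cvtColor(b[180:235,410:460],cv2.COLOR_BGR2HSV);cv2.imwrite("pics/x.png",hs)
# scene: handle top corners projected back
s=cv2.imread("pics/s0.png")
for p in proj("scene",h): cv2.circle(s,tuple(int(round(x)) for x in p),1,(0,255,0),-1)
c=m+ux*.0525;uy=np.array([-ux[1],ux[0],0])
for P in [m+uy*.14,m-uy*.14,m+ux*.105+uy*.14,m+ux*.105-uy*.14]: 
    cv2.circle(s,tuple(int(round(x)) for x in proj("scene",P)[0]),1,(0,0,255),-1)
r=c+ux*.069+[0,0,.051]
for k in(-.1,0,.1): cv2.circle(s,tuple(int(round(x)) for x in proj("scene",r+uy*k)[0]),1,(0,255,255),-1)
cv2.imwrite("pics/s1.png",cv2.resize(s[170:320,170:450],None,fx=2.85,fy=2.85,interpolation=cv2.INTER_CUBIC))
```

```text
front [0.45998164 0.13175129 0.024     ] [ 0.47246092 -0.15087066  0.024     ] 0.2828973253561057
deck yaw 0.044126734099020806
deck origin [ 0.51867017 -0.00724378  0.024     ]
axle [0.78680275 0.15377784 0.1       ] [ 0.79972204 -0.14631665  0.1       ] yaw 0.043024175294748314
rail [0.58661425 0.1112958  0.075     ] [ 0.59911502 -0.12331839  0.075     ] 0.23494698999838748 [ 0.59286464 -0.0060113   0.075     ]
handle [ 0.48088684 -0.34416033  0.118     ] [array([ 0.52472501, -0.32335091,  0.118     ]), array([ 0.52907747, -0.35031815,  0.118     ]), array([ 0.4369822 , -0.36530531,  0.118     ]), array([ 0.43276267, -0.33766697,  0.118     ])]
len 0.09318782747604999 w 0.027316217843808315 yaw 0.15788173025825117
```

View pics/s1.png

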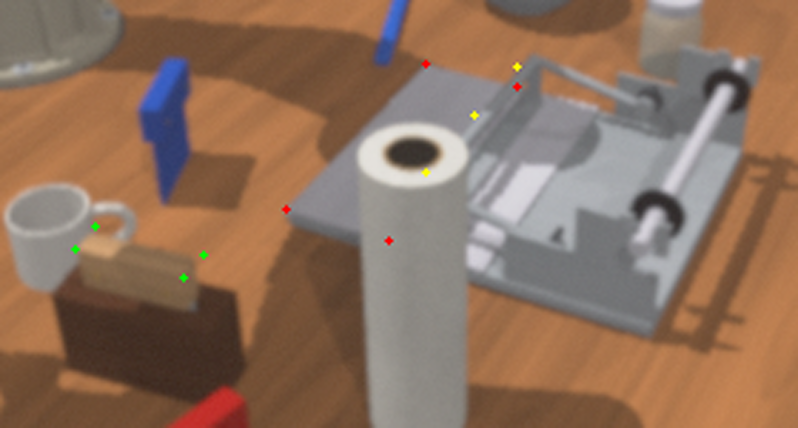

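Call:
carry_out:
  moves: [1,0,0,0,0,0,-10.7,1,0,0,0,0,0,-10.7,1,0,0,0,0,0,-10.7,1,0,0,0,0,0,-10.7,1,0,0,0,0,0,-10.7]

```text
clock: 0.72
tcp_pos: [0.2601, -0.5104, 0.2386]
orientation: [-0.004, 0.997, -0.078, -0.002]
wrist_force: [0.1, -0.4, 0.5]
finger_gap: 0.0852
```

Call:
carry_out:
  moves: [1,0,0,0,0,0,-10.7,1,0,0,0,0,0,-10.7,1,0,0,0,0,0,-10.7,1,0,0,0,0,0,-10.7,1,0,0,0,0,0,-10.7]

```text
clock: 1.35
tcp_pos: [0.2596, -0.5088, 0.2357]
orientation: [-0.007, 0.925, 0.38, 0.0]
wrist_force: [-0.2, 0.3, -0.2]
finger_gap: 0.0857
```

Call:
carry_out:
  moves: [1,0,0,0,0,0,-10.7,1,0,0,0,0,0,-10.7,1,0,0,0,0,0,-10.7,1,0,0,0,0,0,-10.7,1,0,0,0,0,0,-10.7]

```text
clock: 1.98
tcp_pos: [0.259, -0.5072, 0.2329]
orientation: [-0.008, 0.653, 0.757, 0.005]
wrist_force: [0.1, 0.0, 0.7]
finger_gap: 0.0856
```

```bash
cat >> h.py <<'E'
def go(P,yaw,show=True):
    """remaining shift in tool axes and turn (deg) to TCP=P, tool down, tool x at yaw (rad)"""
    s=env.get_state(); q=s["orientation"]; r=R.from_quat([q[1],q[2],q[3],q[0]])
    x=np.array([np.cos(yaw),np.sin(yaw),0]);z=np.array([0,0,-1.]);T=R.from_matrix(np.c_[x,np.cross(z,x),z])
    print("t",round(s["clock"],2),"tcp",s["tcp_pos"].round(4),"F",np.round(s["wrist_force"],1),"gap",round(s["finger_gap"],4))
    print("shift",r.inv().apply(np.array(P)-s["tcp_pos"]).round(4),"turn",np.degrees((r.inv()*T).as_rotvec()).round(2))
E
python3 - <<'E'
from h import *
go((.482,-.3465,.20),.158+np.pi/2)
print("roll",onz("top",(426,132),.24)[:2],"mug",onz("top",(414,258),.062)[:2])
print(env.get_state()["joint_pos"].round(2))
E
```

```text
t 1.98 tcp [ 0.259  -0.5072  0.2329] F [0.1 0.  0.7] gap 0.0856
shift [0.1257 0.2443 0.0344] turn [-0.19 -1.08 -0.63]
roll [ 0.69093564 -0.28933175] mug [ 0.32298655 -0.28593958]
[-1.24  0.32  0.03  1.3   0.   -1.39]
```

Call:
carry_out:
  moves: [1,0.026,0.05,0.003,0,-0.5,-0.3,1,0.026,0.05,0.003,0,-0.5,-0.3,1,0.026,0.05,0.003,0,0,0,1,0.024,0.048,0.003,0,0,0,1,0.024,0.046,0.003,0,0,0]

```text
clock: 2.6
tcp_pos: [0.4833, -0.3437, 0.2149]
orientation: [-0.003, 0.652, 0.758, -0.001]
wrist_force: [1.1, -1.3, 0.0]
finger_gap: 0.0848
```

Run:
```python
from h import *
go((.482,-.3465,.20),.158+np.pi/2)
a=env.read_camera("scene")[:,:,::-1]; b=env.read_camera("top")[:,:,::-1]
x=cv2.resize(a[170:320,170:290],None,fx=3.3,fy=3.3,interpolation=cv2.INTER_CUBIC)
y=cv2.resize(b[150:300,380:500],None,fx=3.3,fy=3.3,interpolation=cv2.INTER_CUBIC)
cv2.imwrite("pics/n1.png",np.hstack([x,y]))
```

```text
t 2.6 tcp [ 0.4833 -0.3437  0.2149] F [ 1.1 -1.3  0. ] gap 0.0848
shift [-0.0026 -0.0017  0.0149] turn [-0.29 -0.17 -0.43]
```

View pics/n1.png

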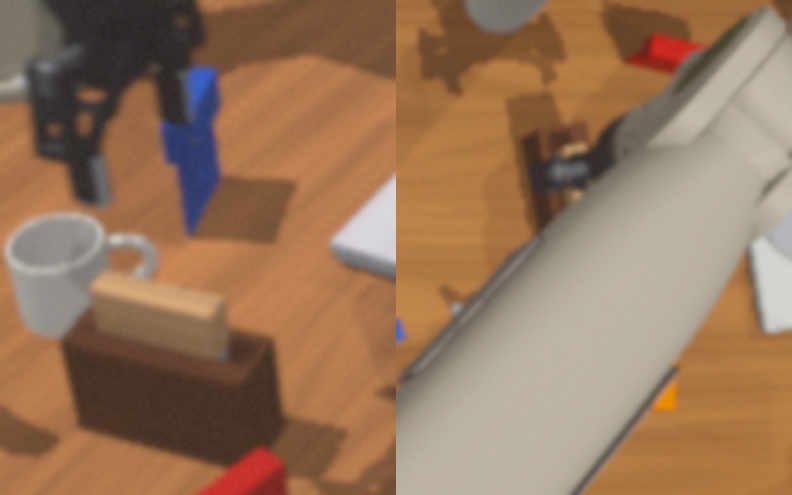

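The scene crop shows the scraper home in its block, handle top-face corners about (93,288), (112,273), (228,300), (213,318), with the open fingers above it.

Run:
```python
from h import *
h=[onz("scene",(170+u/3.3-.35,170+v/3.3-.35),.118) for u,v in((112,273),(93,288),(213,318),(228,300))]
print(np.round(h,4),np.mean(h,0))
d=(h[3]+h[2]-h[0]-h[1])/2;print(np.linalg.norm(d),np.arctan2(d[1],d[0]))
```

```text
[[ 0.4413 -0.3452  0.118 ]
 [ 0.4409 -0.3631  0.118 ]
 [ 0.5279 -0.3489  0.118 ]
 [ 0.5253 -0.3303  0.118 ]] [ 0.4838742  -0.34686995  0.118     ]
0.08670914394196445 0.1690717365467304
```

Call:
carry_out:
  moves: [1,-0.003,-0.001,0.03,-0.2,-0.2,-0.4,1,0,0,0.03,0,0,0,1,0,0,0.03,0,0,0,1,0,0,0.02,0,0,0,1,0,0,0.003,0,0,0]

```text
clock: 3.32
tcp_pos: [0.483, -0.3443, 0.097]
orientation: [-0.002, 0.646, 0.763, -0.001]
wrist_force: [-0.2, -0.0, 0.5]
finger_gap: 0.0851
```

Run:
```python
from h import *
go((.483,-.3468,.098),.16+np.pi/2)
```

```text
t 3.33 tcp [ 0.483  -0.3443  0.097 ] F [-0.2 -0.   0.5] gap 0.0851
shift [-0.0024 -0.0004 -0.001 ] turn [-0.19 -0.12  0.33]
```

Call:
carry_out:
  moves: [1,-0.003,0,-0.002,0,0,0.4,-1,0,0,-0.0005,0,0,0,-1,0,0,-0.0005,0,0,0,-1,0,0,-0.0005,0,0,0,-1,0,0,-0.0005,0,0,0]
  squeeze: 60

```text
clock: 3.95
tcp_pos: [0.4843, -0.3494, 0.1046]
orientation: [0.0, 0.649, 0.761, -0.001]
wrist_force: [-0.1, 0.3, -2.6]
finger_gap: 0.0207
```

Call:
carry_out:
  moves: [-1,0,0,-0.0005,0,0,0,-1,0,0,-0.0005,0,0,0,-1,0,0,-0.0005,0,0,0,-1,0,0,-0.0005,0,0,0,-1,0,0,-0.0005,0,0,0]

```text
clock: 4.58
tcp_pos: [0.4838, -0.3487, 0.1062]
orientation: [-0.001, 0.649, 0.761, -0.001]
wrist_force: [0.2, 0.4, -2.1]
finger_gap: 0.021
```

Run:
```python
from h import *
go((.483,-.3468,.098),.16+np.pi/2)
```

```text
t 4.58 tcp [ 0.4838 -0.3487  0.1062] F [ 0.2  0.4 -2.1] gap 0.021
shift [ 0.002  -0.0005  0.0082] turn [-0.11  0.01 -0.13]
```

Call:
carry_out:
  moves: [-1,0,0,-0.015,0,0,0,-1,0,0,-0.02,0,0,0,-1,0,0,-0.025,0,0,0,-1,0,0,-0.025,0,0,0,-1,0,0,-0.02,0,0,0]

```text
clock: 5.2
tcp_pos: [0.4835, -0.3482, 0.2169]
orientation: [-0.001, 0.649, 0.761, -0.001]
wrist_force: [0.4, -0.1, -2.2]
finger_gap: 0.0209
```

Run:
```python
from h import *
dy=.0437
go((.5187,-.0072,.215),dy+np.pi/2)
a=env.read_camera("scene")[:,:,::-1]
cv2.imwrite("pics/n2.png",cv2.resize(a[160:310,170:310],None,fx=4,fy=4,interpolation=cv2.INTER_CUBIC))
```

```text
t 5.2 tcp [ 0.4835 -0.3482  0.2169] F [ 0.4 -0.1 -2.2] gap 0.0209
shift [0.3313 0.0883 0.0019] turn [-0.15 -0.03  6.52]
```

View pics/n2.png

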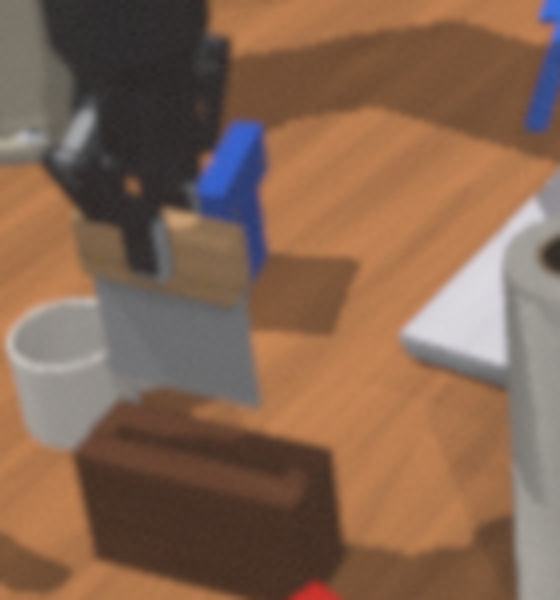

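The scraper hangs upright in the gripper, its blade edge from (112,372) to (260,407) in the crop; the empty slot runs from about (118,432) to (303,472).

Call:
carry_out:
  moves: [-1,0,0,0,0,0,6.5,-1,0.04,0.005,0,0,0,0,-1,0.05,0.006,0,0,0,0,-1,0.055,0.006,0,0,0,0,-1,0.055,0.006,0,0,0,0]

```text
clock: 5.88
tcp_pos: [0.5012, -0.1485, 0.2222]
orientation: [0.005, 0.696, 0.718, -0.0]
wrist_force: [0.7, 1.0, -1.9]
finger_gap: 0.021
```

Call:
carry_out:
  moves: [-1,0.055,0.006,0,0,0,0,-1,0.055,0.006,0,0,0,0,-1,0.055,0.006,0,0,0,0,-1,0.05,0.005,0,0,0,0,-1,0.03,0.003,0,0,0,0]

```text
clock: 6.5
tcp_pos: [0.5193, 0.1067, 0.2233]
orientation: [0.008, 0.695, 0.719, 0.002]
wrist_force: [-0.1, -1.0, -2.1]
finger_gap: 0.021
```

Run:
```python
from h import *
dy=.0437
go((.5125,.1127,.15),dy+np.pi/2)
# edge height at lift pose
o,d=ray("scene",(170+186/4-.4,160+390/4-.4)); k=((.4835-o[0])*d[0]+(-.3482-o[1])*d[1])/(d[0]**2+d[1]**2)
print("edge pt",o+k*d,"for tcp z .2169")
print("slot",[onz("scene",(170+u/4-.4,160+v/4-.4),.08).round(4) for u,v in((118,432),(303,472))])
```

```text
t 6.5 tcp [0.5193 0.1067 0.2233] F [-0.1 -1.  -2.1] gap 0.021
shift [ 0.0069 -0.0076  0.0731] turn [ 0.75  0.51 -0.57]
edge pt [ 0.48167224 -0.35011005  0.12429527] for tcp z .2169
slot [array([ 0.4312, -0.3572,  0.08  ]), array([ 0.5404, -0.3338,  0.08  ])]
```

Call:
carry_out:
  moves: [-1,0.007,-0.007,0.02,0.7,0.5,-0.5,-1,0,0,0.025,0,0,0,-1,0,0,0.025,0,0,0,-1,0,0,0.015,0,0,0,-1,0,0,0.005,0,0,0]

```text
clock: 7.12
tcp_pos: [0.5136, 0.1174, 0.1338]
orientation: [0.002, 0.689, 0.724, 0.003]
wrist_force: [-0.4, 0.5, -2.1]
finger_gap: 0.0208
```

Run:
```python
from h import *
dy=.0437
go((.5125,.1127,.118),dy+np.pi/2)
a=env.read_camera("scene")[:,:,::-1]
cv2.imwrite("pics/n3.png",cv2.resize(a[140:290,270:450],None,fx=4,fy=4,interpolation=cv2.INTER_CUBIC))
```

```text
t 7.12 tcp [0.5136 0.1174 0.1338] F [-0.4  0.5 -2.1] gap 0.0208
shift [-0.0046 -0.0014  0.0158] turn [ 0.39 -0.03  0.32]
```

View pics/n3.png

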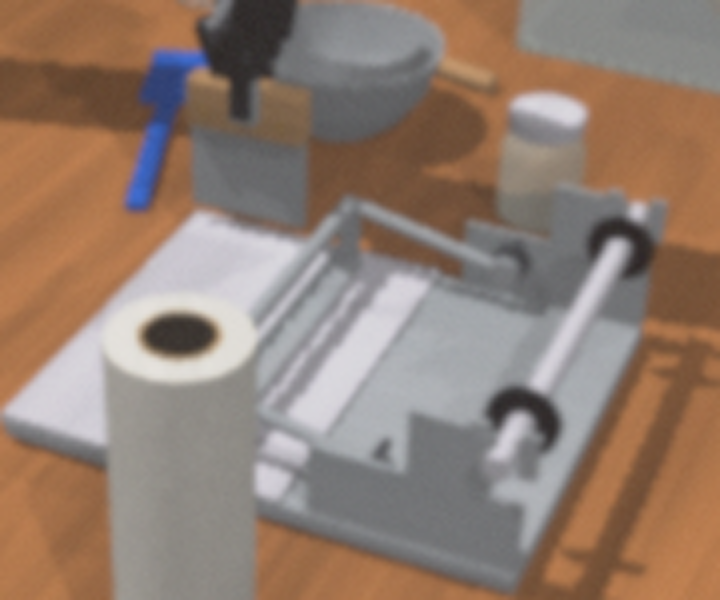

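The blade edge ((192,205) to (307,228) in the crop) hovers just above the left end of the deck, clear of the tear bar (left rail end at (350,203)).

Call:
carry_out:
  moves: [-1,-0.005,-0.001,0.005,0.4,0,0.3,-1,0,0,0.002,0,0,0,-1,0,0,0.002,0,0,0,-1,0,0,0.002,0,0,0,-1,0,0,0.001,0,0,0]

```text
clock: 7.8
tcp_pos: [0.5147, 0.1116, 0.1233]
orientation: [0.001, 0.692, 0.722, 0.001]
wrist_force: [-0.5, 0.5, -2.7]
finger_gap: 0.0209
```

Call:
carry_out:
  moves: [-1,0,0,0.002,0,0,0,-1,0,0,0.0015,0,0,0,-1,0,0,0.0015,0,0,0,-1,0,0,0.001,0,0,0,-1,0,0,0.001,0,0,0]

```text
clock: 8.43
tcp_pos: [0.5152, 0.1118, 0.1181]
orientation: [0.002, 0.692, 0.722, 0.002]
wrist_force: [-2.7, -0.5, 8.4]
finger_gap: 0.0205
```

Call:
carry_out:
  moves: [-1,0,0,0.001,0,0,0,-1,-0.005,0,0.001,0,0,0,-1,-0.01,0,0.001,0,0,0,-1,-0.015,0,0.001,0,0,0,-1,-0.015,0,0.001,0,0,0]

```text
clock: 9.05
tcp_pos: [0.5198, 0.0706, 0.1183]
orientation: [0.001, 0.69, 0.724, 0.009]
wrist_force: [-1.0, 2.9, 6.5]
finger_gap: 0.0211
```

Call:
carry_out:
  moves: [-1,-0.015,-0.001,0.001,0,0,0,-1,-0.015,-0.001,0.001,0,0,0,-1,-0.015,-0.001,0.001,0,0,0,-1,-0.015,-0.001,0.001,0,0,0,-1,-0.015,-0.001,0.001,0,0,0]

```text
clock: 9.68
tcp_pos: [0.5232, -0.0017, 0.1188]
orientation: [0.001, 0.689, 0.724, 0.018]
wrist_force: [-0.4, 5.2, 8.9]
finger_gap: 0.0212
```

Run:
```python
from h import *
go((.5187-.0051,-.0072-.117,.118),.0437+np.pi/2)
```

```text
t 9.68 tcp [ 0.5232 -0.0017  0.1188] F [-0.4  5.2  8.9] gap 0.0212
shift [-0.1219 -0.0156 -0.0025] turn [ 1.63 -1.35  0.32]
```

Call:
carry_out:
  moves: [-1,-0.015,-0.001,0.001,0.2,-0.3,0,-1,-0.015,-0.001,0.001,0.2,-0.3,0,-1,-0.015,-0.001,0.001,0.2,-0.3,0,-1,-0.015,-0.001,0.001,0.2,-0.3,0,-1,-0.015,-0.001,0.001,0.2,-0.3,0]

```text
clock: 10.3
tcp_pos: [0.5261, -0.0747, 0.1187]
orientation: [0.006, 0.689, 0.725, 0.011]
wrist_force: [-0.5, 3.8, 6.5]
finger_gap: 0.0207
```

Run:
```python
from h import *
go((.5187+.0051,-.0072-.117,.118),.0437+np.pi/2)
```

```text
t 10.3 tcp [ 0.5261 -0.0747  0.1187] F [-0.5  3.8  6.5] gap 0.0207
shift [-0.0493 -0.0049  0.0002] turn [ 1.37 -0.44  0.41]
```

Call:
carry_out:
  moves: [-1,-0.015,-0.001,0.001,0.2,-0.1,0,-1,-0.013,-0.001,0.001,0.2,-0.1,0,-1,-0.012,-0.001,0.001,0.2,-0.1,0,-1,-0.008,-0.001,0.001,0.2,0,0,-1,0,0,0.001,0,0,0]

```text
clock: 10.92
tcp_pos: [0.5275, -0.1226, 0.1185]
orientation: [0.004, 0.689, 0.725, 0.01]
wrist_force: [-1.6, 0.3, 5.9]
finger_gap: 0.021
```

Run:
```python
from h import *
go((.5187+.0051,-.0072-.117,.118),.0437+np.pi/2)
```

```text
t 10.93 tcp [ 0.5275 -0.1226  0.1185] F [-1.6  0.3  5.9] gap 0.021
shift [-0.0014 -0.0038  0.0004] turn [ 1.11 -0.46  0.41]
```

Call:
carry_out:
  moves: [-1,0,0,-0.015,0.5,-0.2,0,-1,0,0,-0.025,0.5,-0.2,0,-1,0,0,-0.03,0,0,0,-1,0,0,-0.025,0,0,0,-1,0,0,-0.012,0,0,-6.2]

```text
clock: 11.55
tcp_pos: [0.5249, -0.1239, 0.226]
orientation: [-0.002, 0.648, 0.762, -0.001]
wrist_force: [-0.9, -0.0, -2.2]
finger_gap: 0.021
```

Run:
```python
from h import *
go((.4835,-.3482,.222),.1575+np.pi/2)
```

```text
t 11.55 tcp [ 0.5249 -0.1239  0.226 ] F [-0.9 -0.  -2.2] gap 0.021
shift [-0.2148 -0.0768  0.0039] turn [-0.23 -0.1   0.18]
```

Call:
carry_out:
  moves: [-1,-0.04,-0.015,0.001,-0.2,0,0.2,-1,-0.05,-0.018,0.001,0,0,0,-1,-0.05,-0.018,0.001,0,0,0,-1,-0.045,-0.016,0.001,0,0,0,-1,-0.025,-0.009,0,0,0,0]

```text
clock: 12.18
tcp_pos: [0.4831, -0.3486, 0.2223]
orientation: [0.0, 0.647, 0.763, 0.0]
wrist_force: [0.6, 0.7, -2.4]
finger_gap: 0.021
```

Call:
carry_out:
  moves: [-1,0,0,0,0,0,0,-1,0,0,0,0,0,0,-1,0,0,0,0,0,0,-1,0,0,0,0,0,0,-1,0,0,0,0,0,0]

```text
clock: 12.8
tcp_pos: [0.4826, -0.3477, 0.2212]
orientation: [-0.001, 0.647, 0.763, 0.0]
wrist_force: [-0.2, 0.3, -1.7]
finger_gap: 0.021
```

Run:
```python
from h import *
go((.4835,-.3482,.20),.1575+np.pi/2)
a=env.read_camera("scene")[:,:,::-1]
cv2.imwrite("pics/n4.png",cv2.resize(a[160:310,170:310],None,fx=4,fy=4,interpolation=cv2.INTER_CUBIC))
```

```text
t 12.8 tcp [ 0.4826 -0.3477  0.2212] F [-0.2  0.3 -1.7] gap 0.021
shift [-0.0006  0.0008  0.0212] turn [-0.02 -0.09  0.36]
```

View pics/n4.png

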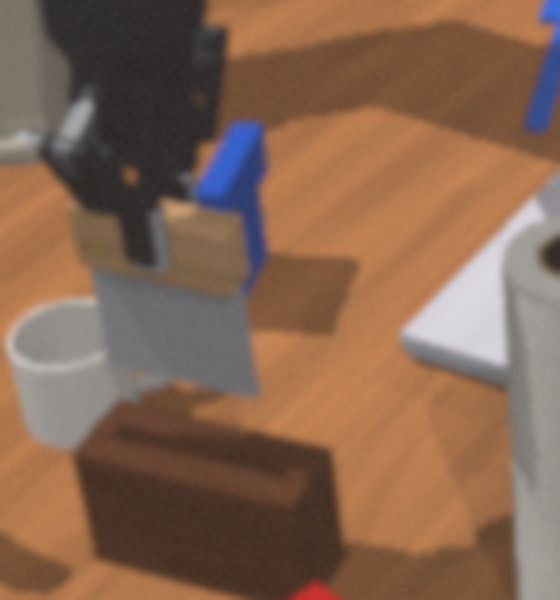

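Same relation as at the lift-out: the blade is above the slot ((118,432) to (303,472) in the crop), upright and unslipped.

Call:
carry_out:
  moves: [-1,-0.001,0.001,0.02,0,0,0.4,-1,0,0,0.015,0,0,0,-1,0,0,0.01,0,0,0,-1,0,0,0.005,0,0,0,-1,0,0,0.005,0,0,0]

```text
clock: 13.48
tcp_pos: [0.4847, -0.3482, 0.1655]
orientation: [0.001, 0.649, 0.761, 0.0]
wrist_force: [-0.5, 1.1, -1.1]
finger_gap: 0.021
```

Run:
```python
from h import *
go((.4837,-.3485,.1045),.1575+np.pi/2)
```

```text
t 13.47 tcp [ 0.4847 -0.3482  0.1655] F [-0.5  1.1 -1.1] gap 0.021
shift [-0.0001 -0.0011  0.061 ] turn [0.07 0.03 0.04]
```

Edge is inside the slot without force. Continue down.

Call:
carry_out:
  moves: [-1,0,-0.001,0.012,0,0,0,-1,0,0,0.012,0,0,0,-1,0,0,0.012,0,0,0,-1,0,0,0.01,0,0,0,-1,0,0,0.005,0,0,0]

```text
clock: 14.1
tcp_pos: [0.4836, -0.3485, 0.1109]
orientation: [0.001, 0.649, 0.761, 0.0]
wrist_force: [-1.2, -0.2, -1.4]
finger_gap: 0.0211
```

Run:
```python
from h import *
go((.4837,-.3485,.1045),.1575+np.pi/2)
```

```text
t 14.1 tcp [ 0.4836 -0.3485  0.1109] F [-1.2 -0.2 -1.4] gap 0.0211
shift [0.     0.0001 0.0064] turn [0.07 0.03 0.03]
```

Call:
carry_out:
  moves: [-1,0,0,0.003,0,0,0,-1,0,0,0.002,0,0,0,-1,0,0,0.0015,0,0,0,-1,0,0,0.001,0,0,0,-1,0,0,0.001,0,0,0]

```text
clock: 14.72
tcp_pos: [0.4839, -0.3486, 0.1042]
orientation: [0.001, 0.649, 0.761, 0.0]
wrist_force: [-2.4, 2.1, 5.1]
finger_gap: 0.021
```

Call:
carry_out:
  moves: [-0.2,0,0,0,0,0,0,0.2,0,0,0,0,0,0,0.6,0,0,0,0,0,0,1,0,0,0,0,0,0,1,0,0,0,0,0,0]

```text
clock: 15.35
tcp_pos: [0.4848, -0.3496, 0.1046]
orientation: [0.003, 0.649, 0.761, 0.0]
wrist_force: [0.4, -0.4, 0.2]
finger_gap: 0.0853
```

Call:
carry_out:
  moves: [1,0,0,-0.015,0,0,0,1,0,0,-0.03,0,0,0,1,0,0,-0.03,0,0,0,1,0,0,-0.03,0,0,0,1,0,0,-0.02,0,0,0]

```text
clock: 15.98
tcp_pos: [0.4837, -0.3486, 0.2357]
orientation: [0.002, 0.649, 0.761, 0.0]
wrist_force: [0.5, -0.4, -0.1]
finger_gap: 0.0855
```

Run:
```python
from h import *
go((.55,-.015,.20),.0437)
go((.55,-.015,.20),.0437+np.pi)
print(env.get_state()["joint_pos"].round(2))
a=env.read_camera("scene")[:,:,::-1]
cv2.imwrite("pics/n5.png",np.vstack([cv2.resize(a[210:310,170:270],None,fx=3,fy=3,interpolation=cv2.INTER_CUBIC),cv2.resize(a[190:290,340:440],None,fx=3,fy=3,interpolation=cv2.INTER_CUBIC)][:2]))
```

```text
t 15.97 tcp [ 0.4837 -0.3486  0.2357] F [ 0.5 -0.4 -0.1] gap 0.0855
shift [0.319  0.1179 0.0351] turn [ 2.700e-01 -2.000e-02  9.656e+01]
t 15.97 tcp [ 0.4837 -0.3486  0.2357] F [ 0.5 -0.4 -0.1] gap 0.0855
shift [0.319  0.1179 0.0351] turn [ 2.000e-02  2.600e-01 -8.344e+01]
[-0.76  0.35  0.09  1.3   0.   -0.92]
```

View pics/n5.png

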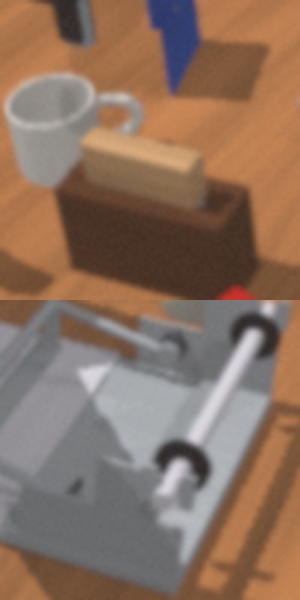

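The scraper is home: handle flat on the block, as at the start. Now turn the jaws to point fore-aft and go over the rail.

Call:
carry_out:
  moves: [1,0,0,0,0,0,-10.4,1,0,0,0,0,0,-10.4,1,0,0,0,0,0,-10.4,1,0,0,0,0,0,-10.4,1,0,0,0,0,0,-10.4]

```text
clock: 16.65
tcp_pos: [0.4849, -0.3497, 0.2422]
orientation: [0.006, 0.236, 0.972, -0.003]
wrist_force: [-0.3, -0.3, -0.6]
finger_gap: 0.085
```

Call:
carry_out:
  moves: [0.2,0,0,0,0,0,-10.4,0.2,0,0,0,0,0,-10.4,0.2,0,0,0,0,0,-10.4,0.2,0,0,0,0,0,0,0.2,0,0,0,0,0,0]

```text
clock: 17.27
tcp_pos: [0.4847, -0.3495, 0.2434]
orientation: [0.005, -0.041, 0.999, -0.005]
wrist_force: [1.2, -0.0, 0.2]
finger_gap: 0.0514
```

Run:
```python
from h import *
go((.59,-.005,.18),.0437+np.pi)
```

```text
t 17.27 tcp [ 0.4847 -0.3495  0.2434] F [ 1.2 -0.   0.2] gap 0.0514
shift [-0.1323  0.3354  0.0613] turn [-0.58  0.6   2.16]
```

Call:
carry_out:
  moves: [0.2,0,0,0,-0.5,0.5,2.1,0.2,-0.016,0.04,0,0,0,0,0.2,-0.019,0.048,0.003,0,0,0,0.2,-0.019,0.048,0.005,0,0,0,0.2,-0.019,0.048,0.005,0,0,0]

```text
clock: 17.9
tcp_pos: [0.5526, -0.1627, 0.2303]
orientation: [0.002, -0.011, 1.0, -0.001]
wrist_force: [1.0, -0.5, 0.5]
finger_gap: 0.0509
```

Call:
carry_out:
  moves: [0.2,-0.019,0.048,0.01,0,0,0,0.2,-0.019,0.048,0.01,0,0,0,0.2,-0.013,0.035,0.01,0,0,0,0.2,-0.008,0.017,0.01,0,0,0,0.2,0,0,0.008,0,0,0]

```text
clock: 18.52
tcp_pos: [0.6116, -0.0059, 0.1812]
orientation: [0.003, -0.008, 1.0, -0.002]
wrist_force: [0.0, 0.8, 0.7]
finger_gap: 0.0511
```

Run:
```python
from h import *
go((.59,-.005,.14),.0437+np.pi)
```

```text
t 18.52 tcp [ 0.6116 -0.0059  0.1812] F [0.  0.8 0.7] gap 0.0511
shift [0.0218 0.0015 0.0411] turn [-0.24  0.35 -1.6 ]
```

Call:
carry_out:
  moves: [0.2,0.011,0.001,0,-0.2,0.3,-0.8,0.2,0.011,0,0.01,0,0,-0.8,0.2,0,0,0.015,0,0,0,0.2,0,0,0.015,0,0,0,0.2,0,0,0.008,0,0,0]

```text
clock: 19.15
tcp_pos: [0.5872, -0.0109, 0.1316]
orientation: [0.0, -0.018, 1.0, -0.001]
wrist_force: [0.9, 0.3, -0.3]
finger_gap: 0.0508
```

Run:
```python
from h import *
go((.59,-.005,.067),.0437+np.pi)
a=env.read_camera("scene")[:,:,::-1]
cv2.imwrite("pics/n6.png",cv2.resize(a[150:250,310:430],None,fx=6,fy=6,interpolation=cv2.INTER_CUBIC))
```

```text
t 19.15 tcp [ 0.5872 -0.0109  0.1316] F [ 0.9  0.3 -0.3] gap 0.0508
shift [-0.003   0.0059  0.0646] turn [-0.09  0.02 -0.39]
```

View pics/n6.png

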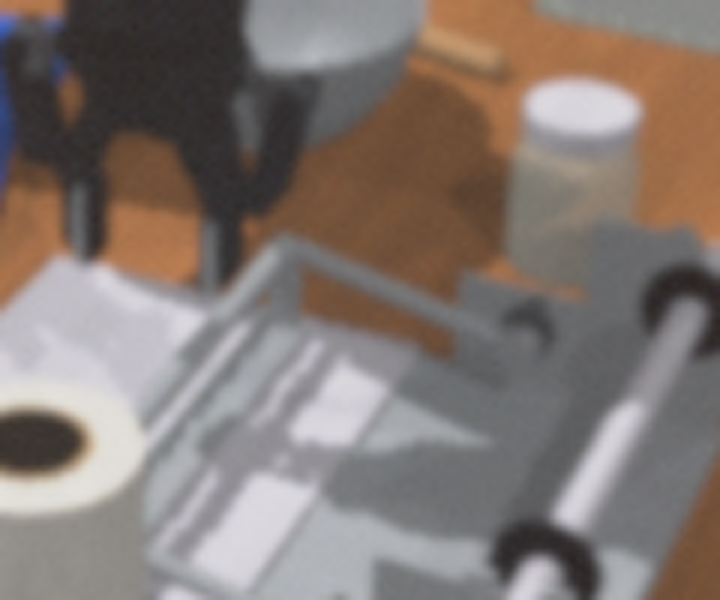

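The open fingers (tips (85,255) and (215,285)) are above the deck and rail; the rail runs from (285,243) toward (165,395) in the crop.

Run:
```python
from h import *
ux=np.array([.999,.0437]);uy=np.array([-.0437,.999]);o=np.array([.5187,-.0072])
for u,v in((285,243),(245,292),(205,345),(170,388)):
    p=onz("scene",(310+u/6-.4,150+v/6-.4),.075)[:2]; print(p.round(4),"deck x",((p-o)@ux).round(4),"y",((p-o)@uy).round(4))
print("predicted tip px",(proj("scene",[.5872,-.0109,.1206])-[310,150])*6)
```

```text
[0.5917 0.1154] deck x 0.0782 y 0.1193
[0.5941 0.067 ] deck x 0.0785 y 0.0708
[0.5978 0.0184] deck x 0.0801 y 0.0221
[ 0.5997 -0.0193] deck x 0.0804 y -0.0156
predicted tip px [[151.51491581 278.95487587]]
```

Call:
carry_out:
  moves: [0.2,-0.008,0.006,0.01,0,0,-0.4,0.2,0,0,0.015,0,0,0,0.2,0,0,0.018,0,0,0,0.2,0,0,0.015,0,0,0,0.2,0,0,0.004,0,0,0]

```text
clock: 19.82
tcp_pos: [0.5961, -0.0036, 0.0643]
orientation: [-0.0, -0.023, 1.0, -0.001]
wrist_force: [-0.2, -0.7, 0.2]
finger_gap: 0.0513
```

Run:
```python
from h import *
go((.595,-.005,.067),.0437+np.pi)
```

```text
t 19.82 tcp [ 0.5961 -0.0036  0.0643] F [-0.2 -0.7  0.2] gap 0.0513
shift [ 0.0012 -0.0014 -0.0027] turn [-0.08 -0.04  0.11]
```

Call:
carry_out:
  moves: [-1,0,0,-0.002,0,0,0,-1,0,0,0,0,0,0,-1,0,0,0,0,0,0,-1,0,0,0,0,0,0,-1,0,0,0,0,0,0]
  squeeze: 50

```text
clock: 20.45
tcp_pos: [0.5987, -0.0035, 0.067]
orientation: [0.002, -0.023, 1.0, -0.001]
wrist_force: [0.8, -0.2, -5.3]
finger_gap: 0.0104
```

Call:
carry_out:
  moves: [-1,0,0,0,0,0,0,-1,0,0,0,0,0,0,-1,0,0,0,0,0,0,-1,0,0,0,0,0,0,-1,0,0,0,0,0,0]

```text
clock: 21.08
tcp_pos: [0.5987, -0.0035, 0.067]
orientation: [0.002, -0.023, 1.0, -0.0]
wrist_force: [1.3, 0.2, -5.4]
finger_gap: 0.0099
```

Call:
carry_out:
  moves: [-1,-0.003,0,-0.0114,0,0,0,-1,-0.0042,0,-0.011,0,0,0,-1,-0.0053,0,-0.0106,0,0,0,-1,-0.0063,0,-0.01,0,0,0,-1,-0.0073,0,-0.0093,0,0,0]

```text
clock: 21.7
tcp_pos: [0.6224, -0.0025, 0.1189]
orientation: [-0.003, -0.022, 1.0, -0.001]
wrist_force: [-1.2, -1.6, -9.2]
finger_gap: 0.01
```

```bash
cat >> h.py <<'E'
def arc():
    s=env.get_state(); g=s["tcp_pos"]; q=s["orientation"]; r=R.from_quat([q[1],q[2],q[3],q[0]])
    p=g-.008*r.apply([0,0,1]); p0=np.array([.5987,-.0035,.075]); ux=np.array([.999,.0437,0])
    x=(p-p0)@ux-.1153; z=p[2]-.050
    print("rel hinge",round(x,4),round(z,4),"r",round(np.hypot(x,z),4),"theta",round(np.arctan2(z,-x)-.214,3))
    go(g,.0437+np.pi)
E
python3 -c "
from h import *
arc()"
```

```text
rel hinge -0.0916 0.0769 r 0.1196 theta 0.485
t 21.7 tcp [ 0.6224 -0.0025  0.1189] F [-1.2 -1.6 -9.2] gap 0.01
shift [0. 0. 0.] turn [-0.06 -0.3   0.07]
```

Call:
carry_out:
  moves: [-1,-0.008,0,-0.0086,0,0,0,-1,-0.0089,0,-0.0078,0,0,0,-1,-0.0096,0,-0.0069,0,0,0,-1,-0.0102,0,-0.0059,0,0,0,-1,-0.0096,0,-0.0045,0,0,0]

```text
clock: 22.32
tcp_pos: [0.6576, -0.0011, 0.1502]
orientation: [-0.018, -0.022, 1.0, -0.001]
wrist_force: [-8.7, -2.3, -5.1]
finger_gap: 0.0105
```

```bash
python3 -c "
from h import *
arc()"
```

```text
rel hinge -0.0561 0.1082 r 0.1218 theta 0.879
t 22.32 tcp [ 0.6576 -0.0011  0.1502] F [-8.7 -2.3 -5.1] gap 0.0105
shift [0. 0. 0.] turn [-0.11 -2.06  0.  ]
```

Call:
carry_out:
  moves: [-1,-0.0075,0,-0.0033,0,-0.4,0,-1,-0.0075,0,-0.0028,0,-0.4,0,-1,-0.0075,0,-0.0025,0,-0.4,0,-1,-0.006,0,-0.002,0,-0.4,0,-1,-0.005,0,-0.0015,0,-0.4,0]

```text
clock: 22.95
tcp_pos: [0.6737, -0.0004, 0.1581]
orientation: [-0.022, -0.021, 1.0, -0.002]
wrist_force: [-8.2, -1.8, -6.8]
finger_gap: 0.0102
```

```bash
python3 -c "
from h import *
arc()"
```

```text
rel hinge -0.0399 0.1161 r 0.1227 theta 1.025
t 22.95 tcp [ 6.737e-01 -4.000e-04  1.581e-01] F [-8.2 -1.8 -6.8] gap 0.0102
shift [0. 0. 0.] turn [-0.15 -2.53 -0.06]
```

Call:
carry_out:
  moves: [-1,-0.006,0,-0.0015,0,-0.4,0,-1,-0.006,0,-0.0013,0,-0.4,0,-1,-0.006,0,-0.0012,0,-0.4,0,-1,-0.005,0,-0.001,0,-0.4,0,-1,-0.005,0,-0.001,0,-0.4,0]

```text
clock: 23.58
tcp_pos: [0.6815, -0.0001, 0.1609]
orientation: [-0.028, -0.021, 0.999, -0.002]
wrist_force: [-10.4, -2.6, -5.2]
finger_gap: 0.0104
```

```bash
python3 -c "
from h import *
arc()"
```

```text
rel hinge -0.0319 0.1189 r 0.1231 theta 1.094
t 23.57 tcp [ 6.815e-01 -1.000e-04  1.609e-01] F [-10.4  -2.6  -5.2] gap 0.0104
shift [0. 0. 0.] turn [-0.19 -3.19 -0.12]
```

Call:
carry_out:
  moves: [-1,-0.006,0,-0.001,0,-0.3,0,-1,-0.006,0,-0.001,0,-0.3,0,-1,-0.006,0,-0.001,0,-0.3,0,-1,-0.006,0,-0.001,0,-0.3,0,-1,-0.006,0,-0.001,0,-0.3,0]

```text
clock: 24.2
tcp_pos: [0.684, -0.0, 0.1618]
orientation: [-0.046, -0.02, 0.999, -0.003]
wrist_force: [-16.3, -2.1, -4.0]
finger_gap: 0.0099
```

```bash
python3 -c "
from h import *
arc()
a=env.read_camera('scene')[:,:,::-1]
x=cv2.resize(a[140:260,310:430],None,fx=4.5,fy=4.5,interpolation=cv2.INTER_CUBIC);y=cv2.resize(a[220:340,170:222],None,fx=4.5,fy=4.5,interpolation=cv2.INTER_CUBIC)
cv2.imwrite('pics/n7.png',np.hstack([x,cv2.resize(a[220:340,180:235],None,fx=4.5,fy=4.5)]))"
```

```text
rel hinge -0.0292 0.1198 r 0.1233 theta 1.118
t 24.2 tcp [ 0.684  -0.      0.1618] F [-16.3  -2.1  -4. ] gap 0.0099
shift [0. 0. 0.] turn [-0.24 -5.25 -0.17]
```

View pics/n7.png

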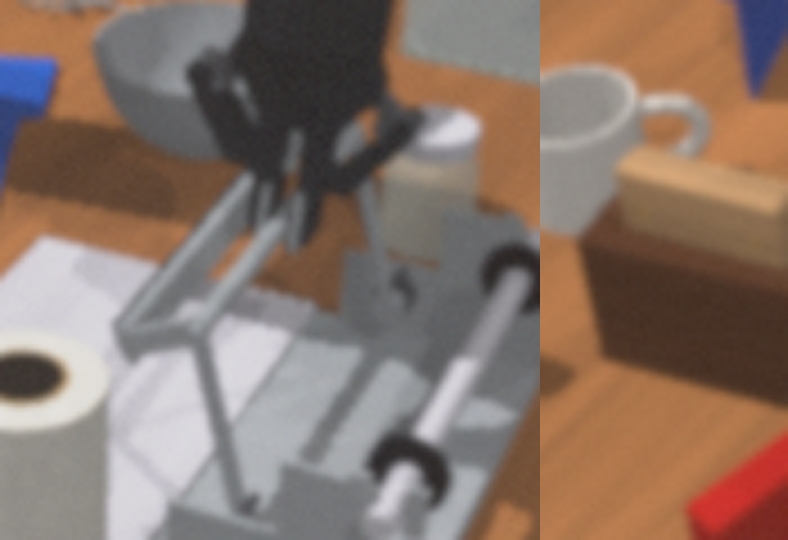

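The bar stands raised, fingers around the rail at (275,215) in the crop; the scraper is home in its block. One more steady push to confirm the stop.

Call:
carry_out:
  moves: [-1,-0.006,0,-0.0015,0,0.3,0,-1,-0.006,0,-0.0015,0,0.3,0,-1,-0.006,0,-0.0015,0,0.3,0,-1,-0.006,0,-0.0015,0,0.3,0,-1,-0.006,0,-0.0015,0,0.3,0]

```text
clock: 24.88
tcp_pos: [0.684, 0.0, 0.1617]
orientation: [-0.096, -0.02, 0.995, -0.004]
wrist_force: [-18.2, -2.9, -5.6]
finger_gap: 0.0099
```

```bash
python3 -c "
from h import *
arc()"
```

```text
rel hinge -0.0284 0.1195 r 0.1228 theta 1.124
t 24.88 tcp [0.684  0.     0.1617] F [-18.2  -2.9  -5.6] gap 0.0099
shift [0. 0. 0.] turn [ -0.21 -10.97  -0.2 ]
```

Call:
carry_out:
  moves: [-1,-0.004,0,-0.001,0,-1.5,0,-1,-0.004,0,-0.001,0,-1.5,0,-1,-0.004,0,-0.001,0,-1,0,-1,-0.004,0,-0.001,0,-0.5,0,-1,-0.004,0,-0.001,0,-0.5,0]

```text
clock: 25.5
tcp_pos: [0.6837, -0.0, 0.1616]
orientation: [-0.076, -0.02, 0.997, -0.003]
wrist_force: [-12.1, -1.6, -7.1]
finger_gap: 0.01
```

```bash
python3 -c "
from h import *
arc()
print(env.get_state()['qvel'].round(4))
for i in range(4): env.read_camera('top')
arc()
print(env.get_state()['qvel'].round(4))
"
```

```text
rel hinge -0.029 0.1195 r 0.1229 theta 1.118
t 25.5 tcp [ 0.6837 -0.      0.1616] F [-12.1  -1.6  -7.1] gap 0.01
shift [0. 0. 0.] turn [-0.2  -8.75 -0.2 ]
[-0.0024  0.0049  0.0091  0.0086  0.0006 -0.0014]
rel hinge -0.029 0.1195 r 0.123 theta 1.119
t 25.7 tcp [ 0.6837 -0.      0.1616] F [-11.8  -0.8  -6.3] gap 0.0098
shift [0. 0. 0.] turn [-0.2  -8.75 -0.19]
[ 0.0005 -0.0006  0.0013  0.0004 -0.0009  0.0013]
```

Stable at the stop, still gripping. Handing in.

```bash
python3 -c "
from h import *
print(env.hand_in()); arc()"
```

```text
the job is handed in; nothing more can be done
None
the job is handed in; nothing more can be done
```

I scraped the deck strip from its left end to its right end, put the scraper back in its block, and raised the tear bar to its stop. I handed the job in at about 25.7 s with the gripper still holding the rail; no verdict came back.

- **Scrape:** the blade ran from about +0.118 m to −0.115 m across the strip. At the end of each sweep move it was pressing with about 8–11 N and tilted by at most about 2°.
- **Scraper:** the blade met its seat at the expected height, and the picture after release shows the handle flat on the block.
- **Tear bar:** I estimate its angle at about 1.12 rad, from the gripper position. The bar stopped moving as I pushed harder, so it is against the stop. In the last reading the arm was still and the wrist force was about 13 N.
- **Bystanders:** I kept well clear of them and saw none moved, but did not measure their positions at the end.

**Checks that disagreed:**
- I gripped the rail about 11 mm further back than the deck's front edge suggested. The scrape may therefore have run up to about 6 mm towards the robot from where I aimed, still inside the ±18 mm allowed.
- The gripper tilted about 9° while holding the bar at its stop. That did not change in the last 0.2 s.

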